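Put the check weights from the scale back into their cases

TASK

The scale check is finished: take the stack of four brass weights off the scale, one at a time from the top down, and lower each weight upright into the open round case of its own size until it sits flat on the felt at the bottom. No weight may touch the table top, and leave the small glass jar where it stands.

Things in the scene. Friction and masses are not known exactly. Their poses are not given: they have to be found in the camera images.
- weight_smallest: The smallest of four plain brass check weights, a squat knobbed cylinder 25 mm in diameter and 19 mm tall over all, about 50 g; at the start on top of the stack. Origin at the centre of its underside, z up. It behaves as a full cylinder 25 mm wide right up to its top, so grip it across that diameter, not by the narrow knob.
- weight_small: The second smallest of four plain brass check weights, a squat knobbed cylinder 33 mm in diameter and 24 mm tall over all, about 100 g; at the start second from the top. Origin at the centre of its underside, z up. It behaves as a full cylinder 33 mm wide right up to its top, so grip it across that diameter, not by the narrow knob.
- weight_large: The second largest of four plain brass check weights, a squat knobbed cylinder 40 mm in diameter and 30 mm tall over all, about 200 g; at the start third from the top. Origin at the centre of its underside, z up. It behaves as a full cylinder 40 mm wide right up to its top, so grip it across that diameter, not by the narrow knob.
- weight_largest: The largest of four plain brass check weights, a squat knobbed cylinder 54 mm in diameter and 40 mm tall over all, about 500 g; at the start at the bottom of the stack, on the scale's platform. Origin at the centre of its underside, z up. It behaves as a full cylinder 54 mm wide right up to its top, so grip it across that diameter, not by the narrow knob.
- case_smallest: Open round black plastic case of the smallest weight (the smallest of four), fixed: 49 mm across its flared rim, 12 mm tall. Pocket 35 mm wide, 7 mm deep, grey felt floor 5 mm above the table; the top 3 mm of its wall flare out 3 mm. The seated weight stands 12 mm proud of the rim; the pocket has no room for fingertips. Origin on its axis at table level, z up.
- case_small: Open round black plastic case of the small weight (the second smallest of four), fixed: 57 mm across its flared rim, 13 mm tall. Pocket 43 mm wide, 8 mm deep, grey felt floor 5 mm above the table; the top 3 mm of its wall flare out 3 mm. The seated weight stands 16 mm proud of the rim; the pocket has no room for fingertips. Origin on its axis at table level, z up.
- case_large: Open round black plastic case of the large weight (the second largest of four), fixed: 64 mm across its flared rim, 15 mm tall. Pocket 50 mm wide, 10 mm deep, grey felt floor 5 mm above the table; the top 3 mm of its wall flare out 3 mm. The seated weight stands 20 mm proud of the rim; the pocket has no room for fingertips. Origin on its axis at table level, z up.
- case_largest: Open round black plastic case of the largest weight (the largest of four), fixed: 78 mm across its flared rim, 17 mm tall. Pocket 64 mm wide, 12 mm deep, grey felt floor 5 mm above the table; the top 3 mm of its wall flare out 3 mm. The seated weight stands 28 mm proud of the rim; the pocket has no room for fingertips. Origin on its axis at table level, z up.
- scale: White counter scale, fixed, 278 x 195 x 49 mm, display end towards the robot. Flat grey steel platform 205 mm (x) by 196 mm (y), top 49 mm above the table, centred 36 mm from the origin along the scale's +x. Origin at the centre of its underside.
- glass_jar: Bystander: small loose glass jar with a white lid, 50 mm across and 56 mm tall, between the scale and the cases, in front of the fixed counter oven (290 mm tall; its upright door bars reach to x = 0.63: carry things past in front of them). Origin at the centre of its underside, z up.
Mind the look-alikes: they are no part of the job. What is shaped like the weight_large but green is not meant. What is shaped like the case_smallest but turquoise is not meant.

How it is judged:
On the way, in this order (a step that is already met when the one before it is completed fails the run):
1. the smallest weight is released, seated on the felt of its own case (horizontal distance between weight_smallest and case_smallest below 0.008 m and z of weight_smallest in the frame of case_smallest between 0.002 and 0.008 m and angle between weight_smallest's own z axis and vertical below 0.12 rad and linear speed of weight_smallest below 0.02 m/s and contact force between the fingers and weight_smallest below 0.1 N), for 0.2 s.
2. the second smallest weight is released, seated on the felt of its own case (horizontal distance between weight_small and case_small below 0.008 m and z of weight_small in the frame of case_small between 0.002 and 0.008 m and angle between weight_small's own z axis and vertical below 0.12 rad and linear speed of weight_small below 0.02 m/s and contact force between the fingers and weight_small below 0.1 N), for 0.2 s.
3. the second largest weight is released, seated on the felt of its own case (horizontal distance between weight_large and case_large below 0.008 m and z of weight_large in the frame of case_large between 0.002 and 0.008 m and angle between weight_large's own z axis and vertical below 0.12 rad and linear speed of weight_large below 0.02 m/s and contact force between the fingers and weight_large below 0.1 N), for 0.2 s.
4. the largest weight is released, seated on the felt of its own case (horizontal distance between weight_largest and case_largest below 0.008 m and z of weight_largest in the frame of case_largest between 0.002 and 0.008 m and angle between weight_largest's own z axis and vertical below 0.12 rad and linear speed of weight_largest below 0.02 m/s and contact force between the fingers and weight_largest below 0.1 N), for 0.2 s.
At the end, for the whole second after the job is handed in: Each of the four weights is in the case of its own size: within 8 mm of the case's axis, its underside within 3 mm of the pocket's floor, upright to 0.12 rad, released and at rest (all of step 1 and all of step 2 and all of step 3 and all of step 4); the robot touches nothing.
It fails at once if a weight touches the table top (height (world z) of any of weight_smallest, weight_small, weight_large, weight_largest below 0.0025 m).
It fails at once if the glass jar is shifted by more than 20 mm or tipped (distance of glass_jar from where it was at the start of the episode above 0.02 m or angle between glass_jar's own z axis and vertical above 0.3 rad).
It also fails if it takes over 106 s, if anything falls off the work surface, if the arm or the gripper's body presses on something with over 40 N, if the wrist force passes 120 N, or if a joint passes its speed limit or range.

ROBOT

A 7-joint arm with a two-finger parallel gripper is mounted at the origin on a cart in front of the work surface, level with it; the furniture and walls round the work are solid. World frame = base frame: x ahead of the robot, y to its left, z up, the work surface at z = 0. Lengths are in m, angles in rad, forces in N, time in s.
With the tool pointing down it reaches from about 0.425 to 0.925 m from the base axis. Payload 6.8 kg.
Tool frame: the origin (TCP) lies between the finger pads; the fingertips stand 11 mm ahead of it and the grasp point (between the pads) lies 8 mm behind it; z points along the fingers, y is the line along which they close (so a half turn about z gives the same grasp; the last joint's range is limited). The gripper opens to 88 mm and grips with 3 to 60 N. Pads are 20 mm wide; open, the fingers measure 115 mm over their backs; the gripper's body (75 mm by 178 mm) begins 61 mm behind the grasp point.
Start: joints at [-1.222, 0.477, 0.022, 1.555, -0.011, 1.109, -0.083], TCP at [0.298, 0.606, 0.234] pointing down, gripper open.
Joint ranges: [-2.96, 2.96], [-0.34, 2.1], [-1.41, 1.46], [0.24, 2.44], [-1.37, 4.51], [0.17, 1.92], [-2.96, 2.96]. Speed limits (rad/s): [2.39, 2.39, 3.14, 3.14, 3.14, 3.14, 3.14].

INTERFACE

Orientations are given as a rotation vector (axis times angle).
In Python, from plant import env gives the robot as it stands. The module is installed in compiled form; this text tells all that it offers.
- The arm moves only by the tool move_arm, never from a script. Its argument "deltas" is a list of rows, each a list of 7 numbers: the shift along the tool's x, y, z in mm, then the turn, a rotation vector about the tool's x, y, z in degrees, then the opening, from 0 (shut) to 1 (fully open). A call has 1 to 12 rows; each row shifts and turns the commanded pose from where the row before left it, along the tool's axes as they then stand; what a row does not reach is not made up. A row lasts 1/8 s, in which the tool goes at most 62.5 mm and 10.7 degrees, less where a joint would pass 70% of its speed; a pose out of reach is approached as far as the arm can. A call is refused whole if a number of a shift passes 62.5 or a number of a turn 10.7, either way. A call with a gripper value outside its range is refused whole. The fingers move at their own pace and stop on an object; "force" is the grip in N (left out, the last holds). Time passes only in rows, so rows that do not move let the fingers close. It gives the time, the measured TCP pose, the force, the opening and the grip force at its end, in the units of the state.
- env.sense(): the state, without advancing time (a new reading comes with each control period).
- env.capture(name): name is "scene" or "top" or "wrist"; returns a dict with "image" (480x640x3 uint8, red, green, blue), "depth" (480x640 float32, m along the optical axis (not along the pixel's ray), 0 where there is no reading), "vertical_fov" (degrees; the focal length in pixels is half the picture's height over the tangent of half this angle, whatever the lens; pixels are square), "cx", "cy" (the principal point, pixels), "T" (4x4, takes a point from camera to world coordinates). Camera axes: x right, y down, z forward; pixel columns grow to the right and rows downward; lengths in m; the calibration is good to about 2 mm. A picture is of the moment at which its call begins.
- env.finish_job(): hands the job in; it is judged then, once.
The state is a dict: "time": time; "joint_pos": joint angles; "qd": joint speeds; "joint_efforts": joint torques, N m; "tool_pos": TCP position; "tool_rot": TCP orientation; "contact_force": force on the tool from outside, world axes, zero at the start; "ft_torque": the same for the moment, N m; "gripper_width": finger opening in m; "gripper_force": force on a finger pad.
Only numpy, scipy, OpenCV 4.12 (cv2) and the standard library are available. Lean on these libraries where they do the work, as an engineer would, in place of code of your own. Each camera call takes 0.05 s, during which the arm holds its last target. There are 200 camera calls.

## Working session

There is one attempt and no reset: what is moved stays moved. The work goes in short steps, Python scripts to look and compute and a tool call to move; the robot and the scene stay as the last step left them, time stands still between calls to the robot, and variables do not carry over. Pictures are saved under pics/ and viewed, at most 14 in all, crops included, and the job is handed in when it is done.

Besides the shell and the picture viewer there is one more tool, called after "Call:" as name([rows], argument=value, ...), one row to a line, values as JSON. move_arm: Moves the arm, as the interface text tells. Its arguments: {"type":"object","properties":{"deltas":{"type":"array","items":{"type":"array","items":{"type":"number"}}},"force":{"type":"number"}},"required":["deltas"]}

```bash
mkdir -p pics; cat > h.py <<'E'
import numpy as np,cv2
from plant import env
def cap(n,tag):
    c=env.capture(n); cv2.imwrite(f'pics/{tag}.png',c['image'][:,:,::-1]); np.savez(f'pics/{tag}.npz',**c); return c
def P(c,u,v,d=None):
    f=240/np.tan(np.radians(float(c['vertical_fov']))/2)
    if d is None: d=c['depth'][int(v),int(u)]
    p=np.array([(u-c['cx'])/f*d,(v-c['cy'])/f*d,d,1]); return (c['T']@p)[:3]
def cloud(c):
    f=240/np.tan(np.radians(float(c['vertical_fov']))/2)
    v,u=np.mgrid[:480,:640]; d=c['depth']
    p=np.stack([(u-c['cx'])/f*d,(v-c['cy'])/f*d,d,np.ones_like(d)],-1); return (p@c['T'].T)[...,:3]
E
python3 - <<'E'
from h import *
for n in ('scene','top'):
    c=cap(n,n+'0'); print(n,c['vertical_fov'],c['cx'],c['cy'],c['T'].round(3).tolist())
s=env.sense(); print({k:np.round(v,4).tolist() for k,v in s.items()})
E
```

```text
scene 43.15924290599778 313.49655791636087 237.21386644090256 [[-0.661, -0.471, 0.585, -0.282], [-0.751, 0.395, -0.53, 0.682], [0.019, -0.789, -0.615, 0.929], [0.0, 0.0, 0.0, 1.0]]
top 52.83956450650573 318.24782085935107 248.16356221229026 [[0.018, -0.988, 0.15, 0.347], [-1.0, -0.015, 0.024, -0.041], [-0.022, -0.151, -0.988, 1.203], [0.0, 0.0, 0.0, 1.0]]
{'time': 0.1, 'joint_pos': [-1.2221, 0.4777, 0.0223, 1.5563, -0.0115, 1.1093, -0.0831], 'qd': [0.0002, -0.0021, -0.001, -0.0036, -0.0018, 0.0017, -0.0003], 'joint_efforts': [0.0054, -58.4088, 1.5404, -27.3313, -0.0542, 0.0131, 0.0], 'tool_pos': [0.2975, 0.6053, 0.2328], 'tool_rot': [-0.7111, -3.0598, 0.0025], 'contact_force': [-0.492, 0.2371, -0.1281], 'ft_torque': [0.0305, 0.036, 0.0478], 'gripper_force': 0.0, 'gripper_width': 0.088}
```

View pics/scene0.png

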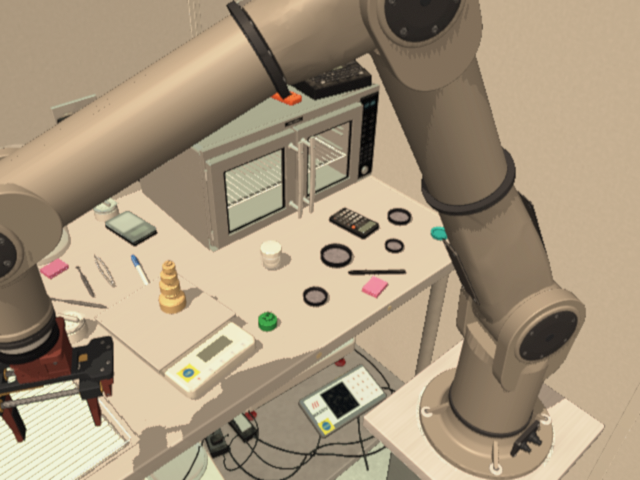

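View pics/top0.png

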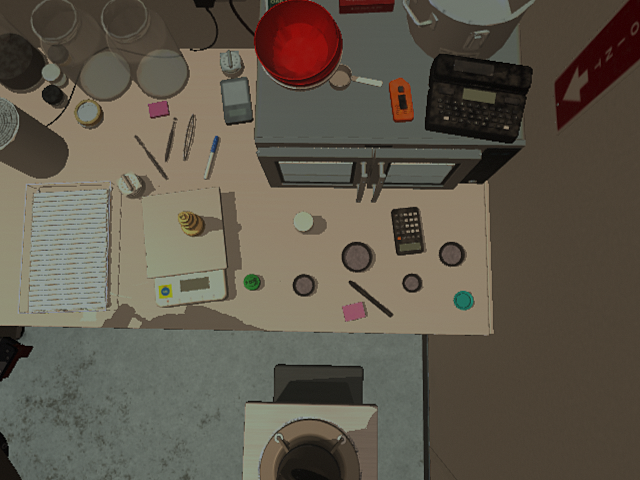

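The top view shows the stack at (190,222) on the scale, the jar at (304,222), the green decoy at (252,282) and the turquoise decoy at (463,300). The black cases are at (357,256) largest, (412,283) smallest, and (452,253) and (304,285), which are still to be told apart by size.

```bash
python3 - <<'E'
from h import *
c=dict(np.load('pics/top0.npz')); im=c['image']; W=cloud(c)
for (u,v) in [(357,256),(452,253),(304,285),(412,283),(463,300)]:
    r=24; sub=im[v-r:v+r,u-r:u+r].astype(int)
    m=((sub.max(2)<105)|((sub[...,0]<60))).astype(np.uint8)
    n,l,st,ce=cv2.connectedComponentsWithStats(m); k=l[r-6:r+6,r-6:r+6]; 
    k=1+np.argmax(st[1:,4]); cnt=max(cv2.findContours((l==k).astype(np.uint8),cv2.RETR_EXTERNAL,cv2.CHAIN_APPROX_NONE)[0],key=len)
    h=cv2.convexHull(cnt); e=cv2.fitEllipse(h); cu,cv_=e[0][0]+u-r,e[0][1]+v-r
    # intersect rim plane z=0.013
    o=c['T'][:3,3]; d=P(c,cu,cv_,1.)-o; p=o+d*(0.014-o[2])/d[2]
    f=240/np.tan(np.radians(float(c['vertical_fov']))/2); t=(0.014-o[2])/d[2]
    Wz=W[v-r:v+r,u-r:u+r]; q=Wz[(Wz[...,2]>0.008)&(l==k)]
    print((u,v),'px',round(cu,1),round(cv_,1),'diam mm',np.round(np.array(e[1])*t/f*1000,1),'pos',p.round(4),'depth bbox c',((q.min(0)+q.max(0))/2).round(4),np.ptp(q,axis=0).round(4))
# stack layers, jar
def reg(u0,v0,u1,v1,z0,z1):
    q=W[v0:v1,u0:u1].reshape(-1,3); q=q[(q[:,2]>z0)&(q[:,2]<z1)]; return q
for z0,z1 in [(.05,.085),(.085,.092),(.095,.117),(.121,.14),(.141,.155),(.155,.17)]:
    q=reg(165,195,220,245,z0,z1); 
    if len(q): print(z0,z1,len(q),((q.min(0)+q.max(0))/2).round(4),np.ptp(q,axis=0).round(4))
q=reg(285,205,325,240,.045,.07); print('jar',q.mean(0),np.ptp(q,axis=0))
q=reg(145,190,230,275,.03,.055); print('plat z',np.median(q[:,2]))
a=cv2.resize(im[180:320,130:290],None,fx=2.5,fy=2.5,interpolation=cv2.INTER_CUBIC)
b=cv2.resize(im[220:320,280:480],None,fx=3.9,fy=3.9,interpolation=cv2.INTER_CUBIC)
cv2.imwrite('pics/b.png',b[:,:,::-1]); 
s=np.load('pics/scene0.npz')['image']; cv2.imwrite('pics/s.png',cv2.resize(s[240:330,110:290],None,fx=4,fy=4,interpolation=cv2.INTER_CUBIC)[:,:,::-1])
E
```

```text
(357, 256) px 357.6 256.9 diam mm [75.8 84.4] pos [ 0.5071 -0.1098  0.014 ] depth bbox c [ 0.4456 -0.093   0.6054] [0.1978 0.1043 1.1948]
(452, 253) px 451.8 254.0 diam mm [62.4 66.5] pos [ 0.518  -0.3421  0.014 ] depth bbox c [ 0.4475 -0.206   0.6054] [0.2017 0.3304 1.1948]
(304, 285) px 304.5 285.1 diam mm [55.3 62.3] pos [0.4351 0.0204 0.014 ] depth bbox c [0.4046 0.0042 0.6054] [0.1159 0.09   1.1948]
(412, 283) px 412.1 282.8 diam mm [47.4 50.5] pos [ 0.4453 -0.2437  0.014 ] depth bbox c [ 0.407  -0.1533  0.6055] [0.1206 0.225  1.1948]
(463, 300) px 463.5 300.2 diam mm [46.9 50.4] pos [ 0.4049 -0.3678  0.014 ] depth bbox c [ 0.3871 -0.2162  0.6054] [0.0809 0.3508 1.1948]
0.05 0.085 1305 [0.5886 0.2982 0.0667] [0.1242 0.1398 0.0334]
0.085 0.092 5 [0.5686 0.2826 0.0886] [0.0264 0.0205 0.006 ]
0.095 0.117 93 [0.5746 0.2862 0.1059] [0.0385 0.0328 0.021 ]
0.121 0.14 79 [0.5724 0.2883 0.1303] [0.0312 0.0326 0.0174]
0.141 0.155 32 [0.5715 0.2871 0.1494] [0.0239 0.025  0.0107]
0.155 0.17 81 [0.5714 0.287  0.1611] [0.0233 0.0225 0.0121]
jar [0.58541252 0.02473816 0.05593369] [0.04847273 0.04882909 0.01742278]
plat z 0.0497923196180452
```

View pics/b.png

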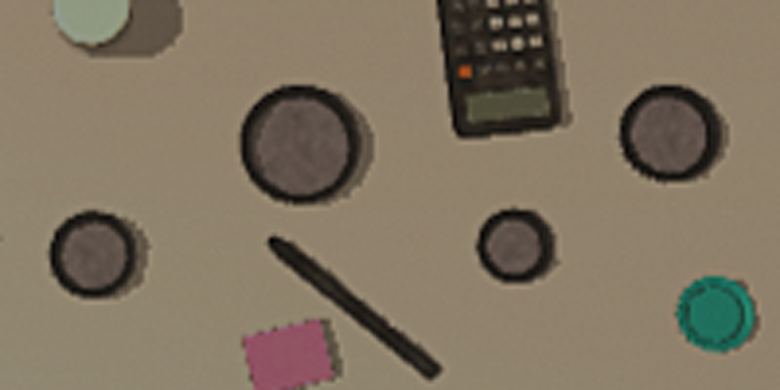

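Sizes settle the ambiguous pair: (452,253) measures about 64 mm, so it is case_large, and (304,285) about 57 mm, so it is case_small. Largest is (357,256) and smallest is the black one at (412,283), not the turquoise (463,300). I'm moving above the stack with the tool aligned to world axes.

Call:
move_arm([
  [0,0,0,0,0,-8.7,1],
  [0,0,0,0,0,-8.7,1],
  [0,0,0,0,0,-8.8,1],
  [-34,-40,-3,0,0,0,1],
  [-34,-40,-3,0,0,0,1],
  [-34,-40,-3,0,0,0,1],
  [-34,-40,-3,0,0,0,1],
  [-34,-40,-3,0,0,0,1],
  [-34,-40,-2,0,0,0,1],
  [-34,-40,0,0,0,0,1],
  [-34,-38,0,0,0,0,1],
], force=15)

```text
time: 1.48
tool_pos: [0.5706, 0.2863, 0.2503]
tool_rot: [0.0, -3.141, 0.001]
contact_force: [-0.1, 0.3, 0.1]
gripper_width: 0.0879
gripper_force: 0.0
```

Call:
move_arm([
  [0,0,0,0,0,0,1],
  [0,0,0,0,0,0,1],
])

```text
time: 1.72
tool_pos: [0.5692, 0.2885, 0.2502]
tool_rot: [0.001, -3.14, -0.0]
contact_force: [-0.5, 1.1, 1.3]
gripper_width: 0.0878
gripper_force: 0.0
```

```bash
python3 - <<'E'
from h import *
c=cap('wrist','w0'); print(c['vertical_fov'],c['T'].round(3).tolist())
s=env.sense(); print(s['time'],s['tool_pos'],s['tool_rot'],s['gripper_width'],s['joint_pos'])
E
```

```text
71.11785763364503 [[-0.0, 0.954, 0.3, 0.486], [1.0, -0.0, 0.001, 0.288], [0.001, 0.3, -0.954, 0.401], [0.0, 0.0, 0.0, 1.0]]
1.775 [0.56873463 0.28939946 0.25027373] [ 3.80733527e-03 -3.14041487e+00 -8.78834281e-04] 0.0879029202181886 [-0.59992363  0.40224087  0.04321691  1.63240419 -0.02012903  1.10806473
  1.02206748]
```

View pics/w0.png

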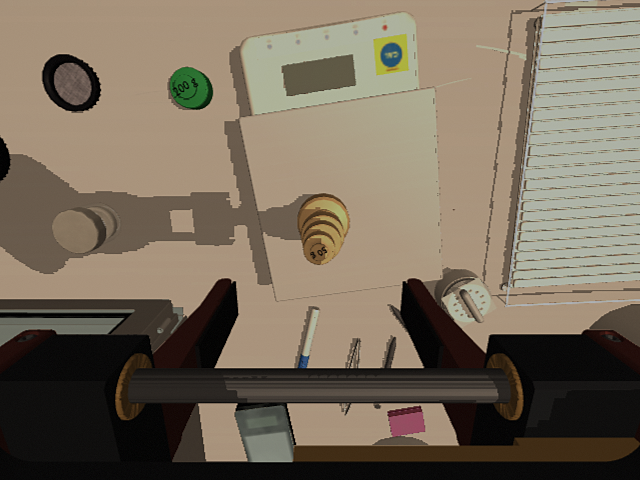

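The wrist view shows the stack, with the 50 g weight's top at (319,250), clear and between the fingers. I'm measuring each layer from the wrist depth.

```bash
python3 - <<'E'
from h import *
def circ(q):
    h=cv2.convexHull((q[:,:2]*1e4).astype(np.int32)); (x,y),r=cv2.minEnclosingCircle(h); return np.round([x/1e4,y/1e4,r/5e3],4)
c=dict(np.load('pics/w0.npz')); W=cloud(c)
q=W[180:285,285:365].reshape(-1,3)
for z0,z1 in [(.06,.085),(.09,.117),(.121,.14),(.144,.156),(.157,.17)]:
    k=q[(q[:,2]>z0)&(q[:,2]<z1)]; print(z0,len(k),k.max(0).round(4),circ(k))
    # fit circle to front side arc with known dia
from scipy.optimize import least_squares
for z0,z1,r in [(.055,.08,.027),(.093,.11,.02),(.122,.136,.0165),(.146,.155,.0125)]:
    k=q[(q[:,2]>z0)&(q[:,2]<z1)]
    f=least_squares(lambda p:np.hypot(k[:,0]-p[0],k[:,1]-p[1])-r,[.572,.287],loss='soft_l1',f_scale=.001)
    print(r,f.x.round(4),np.abs(f.fun).mean().round(4))
E
```

```text
0.06 926 [0.5842 0.3178 0.0841] [0.5695 0.2918 0.0537]
0.09 440 [0.5826 0.3103 0.1105] [0.5733 0.291  0.0398]
0.121 501 [0.5843 0.3059 0.1365] [0.5715 0.2901 0.0332]
0.144 508 [0.5829 0.3    0.156 ] [0.5702 0.2876 0.0253]
0.157 257 [0.58   0.2952 0.1633] [0.5717 0.2878 0.0193]
0.027 [0.5753 0.2915] 0.0032
0.02 [0.5749 0.2905] 0.0011
0.0165 [0.5733 0.2887] 0.0015
0.0125 [0.5708 0.2878] 0.0012
```

Call:
move_arm([
  [-2,-1,30,0,0,0,0.6],
  [0,0,30,0,0,0,0.6],
  [0,0,20,0,0,0,0.6],
  [0,0,6,0,0,0,0.6],
  [0,0,0,0,0,0,0.6],
  [0,0,0,0,0,0,0.6],
  [0,0,0,0,0,0,0.6],
])

```text
time: 2.65
tool_pos: [0.5723, 0.2873, 0.1656]
tool_rot: [-0.001, 3.14, 0.001]
contact_force: [-1.5, 0.0, -0.3]
gripper_width: 0.0528
gripper_force: 0.0
```

Call:
move_arm([
  [1,0.5,1.5,0,0,0,0.6],
  [0,0,0,0,0,0,0.4],
  [0,0,0,0,0,0,0.33],
  [0,0,0,0,0,0,0.2],
  [0,0,0,0,0,0,0.2],
  [0,0,0,0,0,0,0.2],
  [0,0,0,0,0,0,0.2],
])

```text
time: 3.52
tool_pos: [0.5709, 0.2875, 0.1632]
tool_rot: [-0.001, 3.142, 0.0]
contact_force: [0.4, 0.2, 0.7]
gripper_width: 0.0246
gripper_force: 15.0
```

Call:
move_arm([
  [0,0,-5,0,0,0,0.2],
  [0,0,-15,0,0,0,0.2],
  [0,0,-25,0,0,0,0.2],
  [20,0,-5,0,0,0,0.2],
  [0,0,0,0,0,0,0.2],
])

```text
time: 4.15
tool_pos: [0.5505, 0.2881, 0.2148]
tool_rot: [-0.003, 3.14, 0.002]
contact_force: [-0.7, -0.0, -1.5]
gripper_width: 0.0248
gripper_force: 15.0
```

```bash
python3 - <<'E'
from h import *
c=cap('wrist','w1'); s=env.sense(); print(s['tool_pos'],s['gripper_width'],s['gripper_force'])
E
```

```text
[0.55104762 0.28771926 0.21416316] 0.024705917102805338 14.99984085559845
```

View pics/w1.png

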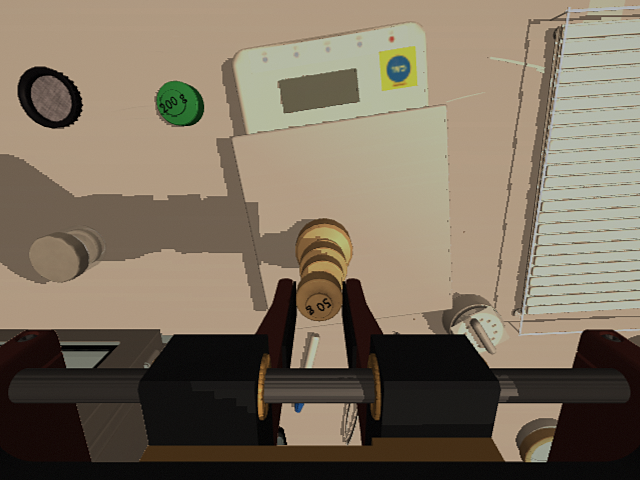

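The 50 g weight is held squarely, with the rest of the stack undisturbed. I'm carrying it to just above case_smallest.

Call:
move_arm([
  [10,-30,0,0,0,0,0.2],
  [12,-55,0,0,0,0,0.2],
  [12,-55,0,0,0,0,0.2],
  [12,-55,0,0,0,0,0.2],
  [12,-55,0,0,0,0,0.2],
  [12,-55,0,0,0,0,0.2],
  [12,-55,5,0,0,0,0.2],
  [12,-55,15,0,0,0,0.2],
  [7,-55,20,0,0,0,0.2],
  [5,-40,20,0,0,0,0.2],
  [0,-21,20,0,0,0,0.2],
  [0,0,0,0,0,0,0.2],
])

```text
time: 5.7
tool_pos: [0.444, -0.2454, 0.1319]
tool_rot: [-0.005, -3.139, 0.0]
contact_force: [0.3, 0.4, -0.4]
gripper_width: 0.0245
gripper_force: 15.0
```

Call:
move_arm([
  [0,0,0,0,0,0,0.2],
  [0,0,0,0,0,0,0.2],
])

```text
time: 5.95
tool_pos: [0.446, -0.2427, 0.1339]
tool_rot: [-0.004, 3.14, 0.0]
contact_force: [-0.3, -0.2, -0.6]
gripper_width: 0.0245
gripper_force: 15.0
```

```bash
python3 - <<'E'
from h import *
c=cap('wrist','w2'); s=env.sense(); print(s['tool_pos'],s['gripper_width'],s['gripper_force'],c['T'][:3,3])
t=dict(np.load('pics/top0.npz'))
o=t['T'][:3,3]
for n,u,v,z in [('largest',356.7,256.7,.017),('large',451.3,253.6,.015),('small',303.4,284.6,.013),('smallest',411.8,282.6,.012)]:
    d=P(t,u,v,1.)-o; print(n,(o+d*(z-o[2])/d[2]).round(4))
E
```

```text
[ 0.44594332 -0.24272511  0.13389766] 0.024446114775431967 14.999848008155823 [ 0.36235219 -0.24325557  0.28475251]
largest [ 0.5073 -0.1074  0.017 ]
large [ 0.5189 -0.3406  0.015 ]
small [0.4364 0.0231 0.013 ]
smallest [ 0.4458 -0.2433  0.012 ]
```

View pics/w2.png

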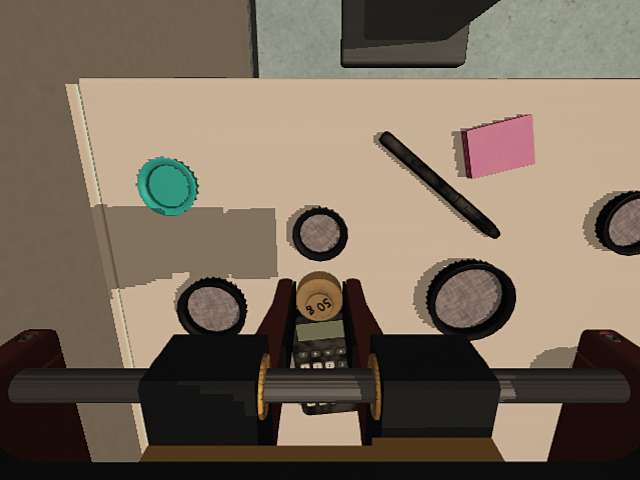

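```bash
python3 - <<'E'
from h import *
t=dict(np.load('pics/w2.npz')); o=t['T'][:3,3]
for n,u,v,z in [('largest',471,300,.017),('large',212,307,.015),('smallest',320,234,.012),('wtop',320,301,.132)]:
    d=P(t,u,v,1.)-o; print(n,(o+d*(z-o[2])/d[2]).round(4))
W=cloud(t)
for n,u,v,r,z0,z1 in [('largest',471,300,55,.013,.025),('smallest',320,234,36,.009,.02),('large',212,307,42,.01,.022)]:
    q=W[v-r:v+r,u-r:u+r].reshape(-1,3);q=q[(q[:,2]>z0)&(q[:,2]<z1)]
    h=cv2.convexHull((q[:,:2]*1e4).astype(np.int32)); print(n,len(q),np.array(cv2.minEnclosingCircle(h)[0])/1e4,cv2.minEnclosingCircle(h)[1]/5e3)
E
```

```text
largest [ 0.5021 -0.108   0.017 ]
large [ 0.5105 -0.3389  0.015 ]
smallest [ 0.4428 -0.242   0.012 ]
wtop [ 0.4428 -0.2425  0.132 ]
largest 1567 [ 0.50564844 -0.10629437] 0.07768126831054688
smallest 1067 [ 0.44366406 -0.24252087] 0.0477755126953125
large 1036 [ 0.51627236 -0.34100918] 0.06292393188476562
```

Call:
move_arm([
  [0,0,30,0,0,0,0.2],
  [0,0,35,0,0,0,0.2],
  [0,0,25,0,0,0,0.2],
  [0,0,10,0,0,0,0.2],
  [0,0,4,0,0,0,0.2],
  [0,0,0,0,0,0,0.2],
  [0,0,0,0,0,0,0.2],
])

```text
time: 6.88
tool_pos: [0.4457, -0.2439, 0.03]
tool_rot: [-0.001, 3.14, -0.001]
contact_force: [-0.1, -0.7, -0.2]
gripper_width: 0.0241
gripper_force: 15.0
```

Call:
move_arm([
  [0,0.5,1.5,0,0,0,0.2],
  [0,0,1,0,0,0,0.2],
  [0,0,1,0,0,0,0.2],
  [0,0,0.5,0,0,0,0.2],
  [0,0,0,0,0,0,0.2],
])

```text
time: 7.5
tool_pos: [0.445, -0.2431, 0.0251]
tool_rot: [0.001, -3.141, -0.0]
contact_force: [-0.3, -0.3, 0.9]
gripper_width: 0.0247
gripper_force: 15.0
```

Call:
move_arm([
  [0,0,0,0,0,0,0.32],
  [0,0,0,0,0,0,0.4],
  [0,0,0,0,0,0,0.5],
  [0,0,-4,0,0,0,0.5],
  [0,0,-20,0,0,0,0.5],
  [0,0,-40,0,0,0,0.6],
  [0,0,-30,0,0,0,0.7],
  [0,0,-10,0,0,0,0.7],
])

```text
time: 8.5
tool_pos: [0.446, -0.2435, 0.1309]
tool_rot: [-0.001, 3.139, -0.001]
contact_force: [0.1, 0.2, 0.2]
gripper_width: 0.0614
gripper_force: 0.0
```

```bash
python3 - <<'E'
from h import *
c=cap('wrist','w3'); print(env.sense()['tool_pos'])
W=cloud(c); q=W[150:330,270:370].reshape(-1,3); k=q[(q[:,2]>.0195)&(q[:,2]<.03)&(np.hypot(q[:,0]-.445,q[:,1]+.243)<.03)]
print(len(k),k[:,2].max(),[np.array(x)/1e4 for x in cv2.minEnclosingCircle(cv2.convexHull((k[:,:2]*1e4).astype(np.int32)))])
cv2.imwrite('pics/w3c.png',cv2.resize(c['image'][180:330,240:400],None,fx=3,fy=3)[:,:,::-1])
E
```

```text
[ 0.44604705 -0.24350973  0.13102378]
220 0.025482681779355643 [array([ 0.44418887, -0.24355151]), np.float64(0.00689444580078125)]
```

View pics/w3c.png

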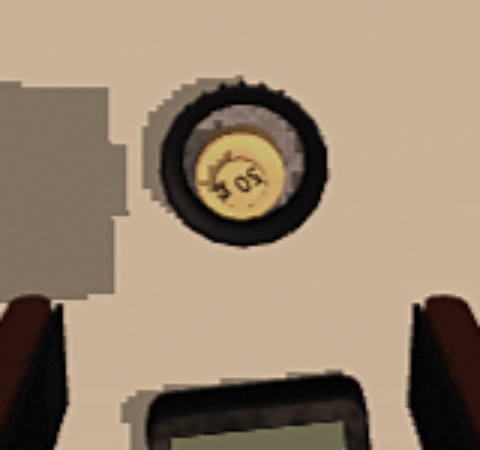

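The smallest weight sits flat in its case. I'm going back for the 100 g weight.

Call:
move_arm([
  [0,30,-25,0,0,0,0.7],
  [0,55,-25,0,0,0,0.7],
  [-5,55,-10,0,0,0,0.7],
  [-10,55,0,0,0,0,0.7],
  [-15,55,0,0,0,0,0.7],
  [-15,55,0,0,0,0,0.7],
  [-15,55,0,0,0,0,0.7],
  [-15,55,0,0,0,0,0.7],
  [-15,55,0,0,0,0,0.7],
  [-20,40,0,0,0,0,0.7],
  [-16,22,0,0,0,0,0.7],
  [0,0,0,0,0,0,0.7],
])

```text
time: 10.05
tool_pos: [0.5704, 0.2907, 0.1871]
tool_rot: [0.005, -3.139, 0.001]
contact_force: [0.2, -0.7, -0.5]
gripper_width: 0.0616
gripper_force: 0.0
```

Call:
move_arm([
  [0,0,10,0,0,0,0.7],
  [0,0,0,0,0,0,0.7],
])

```text
time: 10.3
tool_pos: [0.5698, 0.287, 0.1776]
tool_rot: [-0.002, -3.139, 0.003]
contact_force: [0.7, 0.2, 1.0]
gripper_width: 0.0613
gripper_force: 0.0
```

```bash
cat >> h.py <<'E'
def layers(tag,zs):
    c=cap('wrist',tag); print(env.sense()['tool_pos'].round(4)); W=cloud(c).reshape(-1,3)
    for z0,z1 in zs:
        k=W[(W[:,2]>z0)&(W[:,2]<z1)&(np.hypot(W[:,0]-.572,W[:,1]-.29)<.035)]
        print(z0,len(k),k[:,2].max().round(4),k[:,1].min().round(4),k[:,1].max().round(4),[np.round(np.array(x)/1e4,4) for x in cv2.minEnclosingCircle(cv2.convexHull((k[:,:2]*1e4).astype(np.int32)))])
E
python3 -c "
from h import *
layers('w4',[(.055,.085),(.092,.117),(.121,.137),(.1385,.15)])"
```

```text
[0.5702 0.2873 0.1783]
0.055 1605 0.0848 0.2655 0.3186 [array([0.5699, 0.2921]), np.float64(0.027)]
0.092 830 0.1105 0.2715 0.3107 [array([0.5731, 0.291 ]), np.float64(0.0199)]
0.121 1578 0.1368 0.2739 0.3062 [array([0.5714, 0.2899]), np.float64(0.0169)]
0.1385 682 0.1442 0.28 0.2988 [array([0.5715, 0.2894]), np.float64(0.0102)]
```

Call:
move_arm([
  [-2,2.5,15,0,0,0,0.65],
  [0,0,15,0,0,0,0.6],
  [0,0,7,0,0,0,0.6],
  [0,0,0,0,0,0,0.6],
  [0,0,0,0,0,0,0.6],
])

```text
time: 10.98
tool_pos: [0.5731, 0.2916, 0.1424]
tool_rot: [-0.001, 3.141, 0.0]
contact_force: [-0.1, -0.1, 0.4]
gripper_width: 0.0528
gripper_force: 0.0
```

Call:
move_arm([
  [0,-1.5,1.5,0,0,0,0.5],
  [0,0,0,0,0,0,0.4],
  [0,0,0,0,0,0,0.3],
  [0,0,0,0,0,0,0.3],
  [0,0,0,0,0,0,0.3],
  [0,0,0,0,0,0,0.3],
], force=20)

```text
time: 11.72
tool_pos: [0.573, 0.29, 0.1409]
tool_rot: [-0.001, 3.141, 0.0]
contact_force: [-0.5, -0.0, 2.5]
gripper_width: 0.0323
gripper_force: 20.0
```

Call:
move_arm([
  [0,0,-5,0,0,0,0.3],
  [0,0,-15,0,0,0,0.3],
  [0,0,-25,0,0,0,0.3],
  [10,-20,-5,0,0,0,0.3],
  [20,-40,0,0,0,0,0.3],
  [30,-50,0,0,0,0,0.3],
  [30,-50,0,0,0,0,0.3],
  [25,-50,15,0,0,0,0.3],
  [16,-37,20,0,0,0,0.3],
  [5,-20,20,0,0,0,0.3],
  [0,0,0,0,0,0,0.3],
  [0,0,0,0,0,0,0.3],
])

```text
time: 13.22
tool_pos: [0.4382, 0.024, 0.1367]
tool_rot: [-0.002, 3.14, 0.001]
contact_force: [0.9, -0.4, -1.4]
gripper_width: 0.0321
gripper_force: 20.0
```

```bash
cat >> h.py <<'E'
def case(tag,x,y,z0,z1,R):
    c=cap('wrist',tag); s=env.sense(); print(s['tool_pos'].round(4),s['gripper_width'])
    W=cloud(c).reshape(-1,3); k=W[(W[:,2]>z0)&(W[:,2]<z1)&(np.hypot(W[:,0]-x,W[:,1]-y)<R+.006)]
    print(len(k),[np.round(np.array(x)/1e4,4) for x in cv2.minEnclosingCircle(cv2.convexHull((k[:,:2]*1e4).astype(np.int32)))])
E
python3 -c "
from h import *
case('w5',.4364,.0231,.010,.02,.0285)"
```

```text
[0.4383 0.0243 0.1368] 0.0321198637656478
1276 [array([0.4332, 0.0234]), np.float64(0.0278)]
```

View pics/w5.png

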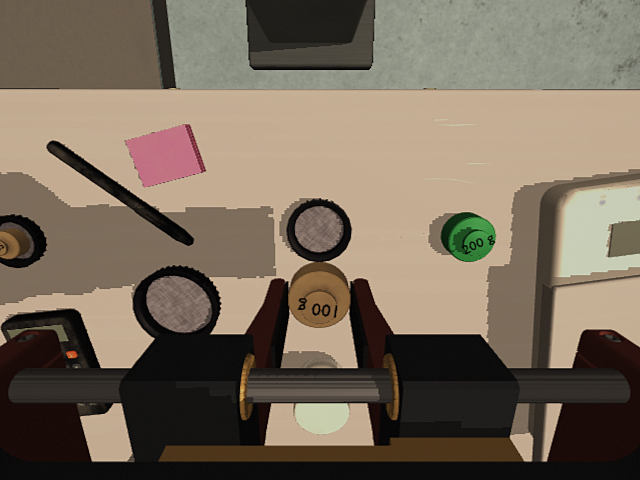

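Call:
move_arm([
  [3,-0.5,30,0,0,0,0.3],
  [0,0,35,0,0,0,0.3],
  [0,0,25,0,0,0,0.3],
  [0,0,10,0,0,0,0.3],
  [0,0,5,0,0,0,0.3],
  [0,0,0,0,0,0,0.3],
  [0,0,0,0,0,0,0.3],
])

```text
time: 14.15
tool_pos: [0.4346, 0.0225, 0.0314]
tool_rot: [-0.001, 3.14, 0.001]
contact_force: [-0.1, -0.3, -1.9]
gripper_width: 0.0325
gripper_force: 20.0
```

Call:
move_arm([
  [0,0.5,1.5,0,0,0,0.3],
  [0,0,1,0,0,0,0.3],
  [0,0,1,0,0,0,0.3],
  [0,0,0.8,0,0,0,0.3],
  [0,0,0,0,0,0,0.3],
])

```text
time: 14.78
tool_pos: [0.434, 0.0229, 0.0267]
tool_rot: [0.0, -3.141, -0.0]
contact_force: [-2.7, 0.6, 8.2]
gripper_width: 0.0325
gripper_force: 20.0
```

Call:
move_arm([
  [0,0,0,0,0,0,0.4],
  [0,0,0,0,0,0,0.5],
  [0,0,0,0,0,0,0.6],
  [0,0,-4,0,0,0,0.6],
  [0,0,-20,0,0,0,0.6],
  [0,0,-40,0,0,0,0.7],
  [0,0,-30,0,0,0,0.8],
  [0,0,-10,0,0,0,0.8],
])

```text
time: 15.78
tool_pos: [0.4349, 0.023, 0.132]
tool_rot: [-0.001, 3.138, 0.001]
contact_force: [0.3, 0.8, -0.8]
gripper_width: 0.0705
gripper_force: 0.0
```

```bash
python3 - <<'E'
from h import *
case('w6',.435,.023,.0245,.035,.02)
c=dict(np.load('pics/w6.npz')); W=cloud(c).reshape(-1,3); k=W[np.hypot(W[:,0]-.434,W[:,1]-.023)<.02]; print(np.percentile(k[:,2],[90,99]))
cv2.imwrite('pics/w6c.png',cv2.resize(c['image'][180:330,240:400],None,fx=3,fy=3)[:,:,::-1])
E
```

```text
[0.435  0.0231 0.1321] 0.07022647751119207
407 [array([0.4317, 0.0215]), np.float64(0.01)]
[0.22962634 0.23070454]
```

View pics/w6c.png

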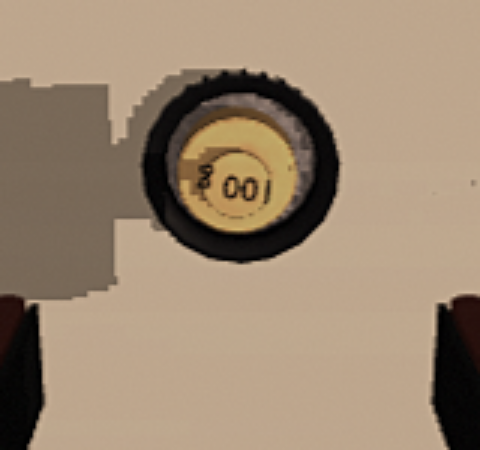

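The 100 g weight is seated. Next is the 200 g.

Call:
move_arm([
  [0,20,-20,0,0,0,0.8],
  [-15,40,-20,0,0,0,0.8],
  [-25,50,0,0,0,0,0.8],
  [-30,50,0,0,0,0,0.8],
  [-30,50,0,0,0,0,0.8],
  [-25,38,0,0,0,0,0.8],
  [-13,20,10,0,0,0,0.8],
  [0,0,0,0,0,0,0.8],
  [0,0,0,0,0,0,0.8],
])

```text
time: 16.95
tool_pos: [0.5712, 0.2896, 0.1592]
tool_rot: [-0.001, -3.14, 0.003]
contact_force: [-0.3, -1.1, -0.1]
gripper_width: 0.07
gripper_force: 0.0
```

```bash
python3 -c "
from h import *
layers('w7',[(.055,.085),(.092,.113),(.115,.13)])"
```

```text
[0.5714 0.2894 0.1598]
0.055 1854 0.085 0.2656 0.3186 [array([0.5698, 0.2921]), np.float64(0.0269)]
0.092 2099 0.1114 0.2714 0.3108 [array([0.5736, 0.2914]), np.float64(0.0204)]
0.115 959 0.1213 0.2804 0.3017 [array([0.5745, 0.2898]), np.float64(0.0135)]
```

Call:
move_arm([
  [-2.5,1.5,15,0,0,0,0.8],
  [0,0,20,0,0,0,0.75],
  [0,0,11,0,0,0,0.7],
  [0,0,0,0,0,0,0.7],
  [0,0,0,0,0,0,0.7],
])

```text
time: 17.62
tool_pos: [0.5746, 0.2926, 0.1146]
tool_rot: [-0.001, 3.141, 0.0]
contact_force: [-0.4, 0.6, 0.8]
gripper_width: 0.0615
gripper_force: 0.0
```

Call:
move_arm([
  [0,-1.5,1.5,0,0,0,0.6],
  [0,0,0,0,0,0,0.5],
  [0,0,0,0,0,0,0.38],
  [0,0,0,0,0,0,0.38],
  [0,0,0,0,0,0,0.38],
  [0,0,0,0,0,0,0.38],
  [0,0,-5,0,0,0,0.38],
  [0,0,-15,0,0,0,0.38],
  [0,0,-25,0,0,0,0.38],
  [10,-20,-5,0,0,0,0.38],
], force=25)

```text
time: 18.88
tool_pos: [0.5656, 0.2731, 0.1655]
tool_rot: [-0.004, 3.138, 0.005]
contact_force: [-0.0, -0.2, -2.9]
gripper_width: 0.0393
gripper_force: 25.0
```

Call:
move_arm([
  [20,-40,0,0,0,0,0.38],
  [20,-50,0,0,0,0,0.38],
  [7,-55,0,0,0,0,0.38],
  [0,-55,0,0,0,0,0.38],
  [0,-55,0,0,0,0,0.38],
  [0,-55,0,0,0,0,0.38],
  [0,-55,0,0,0,0,0.38],
  [0,-55,0,0,0,0,0.38],
  [0,-55,0,0,0,0,0.38],
  [0,-55,0,0,0,0,0.38],
  [0,-50,10,0,0,0,0.38],
  [0,-31,15,0,0,0,0.38],
])

```text
time: 20.38
tool_pos: [0.5175, -0.3436, 0.139]
tool_rot: [0.003, 3.14, -0.003]
contact_force: [-0.5, 0.7, -1.6]
gripper_width: 0.0393
gripper_force: 25.0
```

Call:
move_arm([
  [0,0,0,0,0,0,0.38],
  [0,0,0,0,0,0,0.38],
])

```text
time: 20.62
tool_pos: [0.5181, -0.3391, 0.1383]
tool_rot: [-0.002, 3.141, 0.001]
contact_force: [0.6, 0.9, -2.0]
gripper_width: 0.0394
gripper_force: 25.0
```

```bash
python3 -c "
from h import *
case('w8',.517,-.341,.011,.022,.032)"
```

```text
[ 0.5184 -0.3387  0.1385] 0.0399523837191878
1201 [array([ 0.5165, -0.3408]), np.float64(0.0315)]
```

View pics/w8.png

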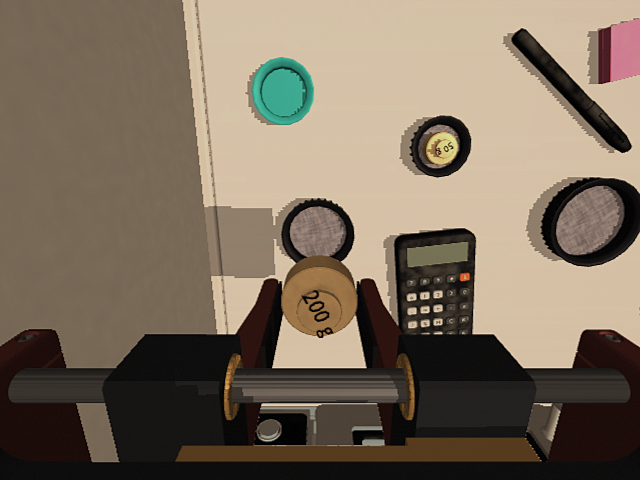

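Call:
move_arm([
  [0.5,-2,30,0,0,0,0.38],
  [0,0,35,0,0,0,0.38],
  [0,0,25,0,0,0,0.38],
  [0,0,10,0,0,0,0.38],
  [0,0,5,0,0,0,0.38],
  [0,0,0,0,0,0,0.38],
  [0,0,0,0,0,0,0.38],
])

```text
time: 21.55
tool_pos: [0.5178, -0.3424, 0.0338]
tool_rot: [-0.001, 3.14, -0.001]
contact_force: [-0.6, 1.1, -1.7]
gripper_width: 0.0393
gripper_force: 25.0
```

Call:
move_arm([
  [0,0.5,1.5,0,0,0,0.38],
  [0,0.5,1.5,0,0,0,0.38],
  [0,0,1,0,0,0,0.38],
  [0,0,0.5,0,0,0,0.38],
  [0,0,0,0,0,0,0.38],
])

```text
time: 22.18
tool_pos: [0.5172, -0.341, 0.0291]
tool_rot: [-0.001, 3.142, 0.001]
contact_force: [-3.4, 1.9, 5.5]
gripper_width: 0.0396
gripper_force: 25.0
```

Call:
move_arm([
  [0,0,0,0,0,0,0.5],
  [0,0,0,0,0,0,0.6],
  [0,0,0,0,0,0,0.65],
  [0,0,-4,0,0,0,0.65],
  [0,0,-20,0,0,0,0.65],
  [0,0,-40,0,0,0,0.7],
  [0,0,-30,0,0,0,0.8],
  [0,0,-10,0,0,0,0.9],
])

```text
time: 23.18
tool_pos: [0.5184, -0.342, 0.1356]
tool_rot: [-0.0, 3.137, -0.003]
contact_force: [0.0, -0.2, 0.5]
gripper_width: 0.0764
gripper_force: 0.0
```

```bash
python3 - <<'E'
from h import *
case('w9',.517,-.341,.03,.045,.02)
c=dict(np.load('pics/w9.npz')); W=cloud(c).reshape(-1,3); k=W[(np.hypot(W[:,0]-.517,W[:,1]+.341)<.02)&(W[:,2]<.1)]; print(np.percentile(k[:,2],[50,90,99]))
cv2.imwrite('pics/w9c.png',cv2.resize(c['image'][180:330,240:400],None,fx=3,fy=3)[:,:,::-1])
E
```

```text
[ 0.5183 -0.3419  0.1355] 0.0783444062127026
607 [array([ 0.5169, -0.3424]), np.float64(0.0128)]
[0.02529015 0.03475676 0.0359594 ]
```

View pics/w9c.png

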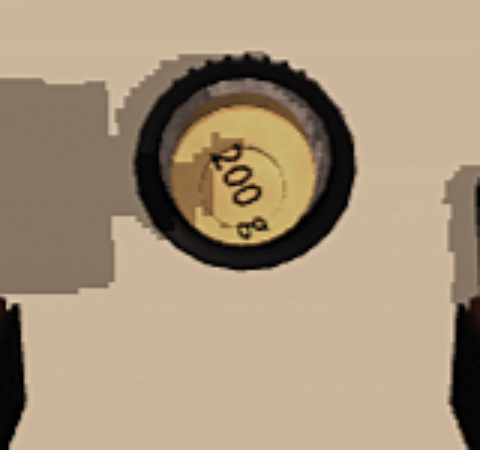

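The 200 g weight is seated. Last is the 500 g.

Call:
move_arm([
  [0,30,0,0,0,0,1],
  [0,55,0,0,0,0,1],
  [0,55,0,0,0,0,1],
  [0,55,0,0,0,0,1],
  [0,55,0,0,0,0,1],
  [0,55,0,0,0,0,1],
  [0,55,0,0,0,0,1],
  [0,55,0,0,0,0,1],
  [0,55,0,0,0,0,1],
  [-10,55,0,0,0,0,1],
  [-20,50,0,0,0,0,1],
  [-24,39,0,0,0,0,1],
])

```text
time: 24.72
tool_pos: [0.5701, 0.2755, 0.1313]
tool_rot: [0.004, -3.14, 0.0]
contact_force: [-0.4, -0.4, -0.5]
gripper_width: 0.0879
gripper_force: 0.0
```

Call:
move_arm([
  [0,20,0,0,0,0,1],
  [0,0,0,0,0,0,1],
  [0,0,0,0,0,0,1],
])

```text
time: 25.1
tool_pos: [0.5703, 0.2907, 0.1319]
tool_rot: [-0.002, -3.14, 0.003]
contact_force: [-0.4, -0.2, -0.5]
gripper_width: 0.0881
gripper_force: 0.0
```

```bash
python3 -c "
from h import *
layers('w10',[(.055,.083),(.073,.083),(.086,.1)])"
```

```text
[0.5706 0.2906 0.1322]
0.055 2875 0.0781 0.2658 0.3187 [array([0.5698, 0.2921]), np.float64(0.0269)]
0.073 2199 0.0781 0.2668 0.3179 [array([0.5697, 0.2921]), np.float64(0.0262)]
0.086 2032 0.0911 0.2758 0.3087 [array([0.57  , 0.2921]), np.float64(0.0168)]
```

Call:
move_arm([
  [-0.5,1.5,20,0,0,0,1],
  [0,0,25,0,0,0,1],
  [0,0,11,0,0,0,1],
  [0,0,0,0,0,0,1],
  [0,0,0,0,0,0,1],
])

```text
time: 25.78
tool_pos: [0.5719, 0.2945, 0.0769]
tool_rot: [-0.0, 3.141, 0.001]
contact_force: [0.1, -0.3, 0.6]
gripper_width: 0.0877
gripper_force: 0.0
```

Call:
move_arm([
  [0.5,-2,1.5,0,0,0,0.9],
  [0,0,0,0,0,0,0.7],
  [0,0,0,0,0,0,0.52],
  [0,0,0,0,0,0,0.52],
  [0,0,0,0,0,0,0.52],
  [0,0,0,0,0,0,0.52],
], force=40)

```text
time: 26.52
tool_pos: [0.5709, 0.2926, 0.075]
tool_rot: [-0.001, 3.141, 0.0]
contact_force: [-0.4, -0.1, 1.9]
gripper_width: 0.0533
gripper_force: 40.0
```

Call:
move_arm([
  [0,0,-5,0,0,0,0.52],
  [0,0,-15,0,0,0,0.52],
  [0,0,-25,0,0,0,0.52],
  [10,-20,-20,0,0,0,0.52],
  [20,-40,0,0,0,0,0.52],
  [20,-50,0,0,0,0,0.52],
  [15,-55,0,0,0,0,0.52],
  [0,-55,0,0,0,0,0.52],
  [0,-55,0,0,0,0,0.52],
  [0,-55,0,0,0,0,0.52],
  [0,-45,0,0,0,0,0.52],
  [0,-23,0,0,0,0,0.52],
])

```text
time: 28.02
tool_pos: [0.5056, -0.1089, 0.1408]
tool_rot: [0.005, 3.141, -0.001]
contact_force: [0.2, 0.2, -4.8]
gripper_width: 0.0536
gripper_force: 40.0
```

Call:
move_arm([
  [0,0,0,0,0,0,0.52],
  [0,0,0,0,0,0,0.52],
  [0,0,0,0,0,0,0.52],
])

```text
time: 28.4
tool_pos: [0.5062, -0.1042, 0.14]
tool_rot: [-0.004, 3.142, 0.001]
contact_force: [-0.6, 0.3, -4.5]
gripper_width: 0.0536
gripper_force: 40.0
```

```bash
python3 -c "
from h import *
case('w11',.506,-.107,.013,.024,.039)"
```

```text
[ 0.5062 -0.1043  0.1399] 0.05345321008479083
1277 [array([ 0.5054, -0.1066]), np.float64(0.0384)]
```

View pics/w11.png

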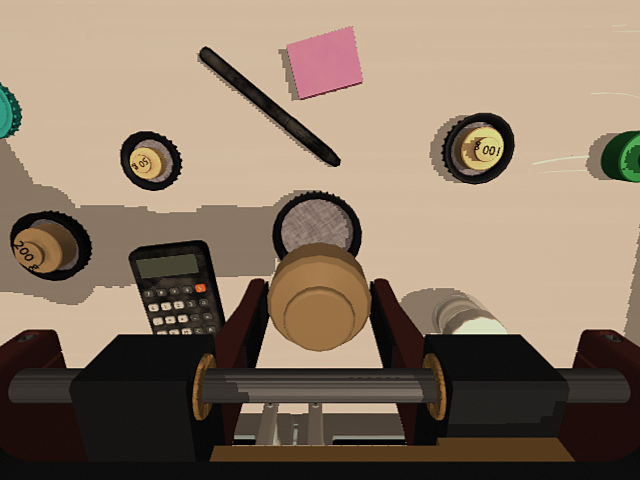

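Call:
move_arm([
  [0,-2,30,0,0,0,0.52],
  [0,0,35,0,0,0,0.52],
  [0,0,25,0,0,0,0.52],
  [0,0,10,0,0,0,0.52],
  [0,0,4,0,0,0,0.52],
  [0,0,0,0,0,0,0.52],
  [0,0,0,0,0,0,0.52],
])

```text
time: 29.32
tool_pos: [0.5068, -0.1076, 0.0367]
tool_rot: [-0.001, 3.14, -0.0]
contact_force: [0.1, 0.3, -4.3]
gripper_width: 0.0535
gripper_force: 40.0
```

Call:
move_arm([
  [0,0.5,2,0,0,0,0.52],
  [0,0,2,0,0,0,0.52],
  [0,0,1,0,0,0,0.52],
  [0,0,0.5,0,0,0,0.52],
  [0,0,0,0,0,0,0.52],
])

```text
time: 29.95
tool_pos: [0.506, -0.107, 0.031]
tool_rot: [0.001, -3.142, -0.001]
contact_force: [-3.3, 0.4, 5.3]
gripper_width: 0.0535
gripper_force: 40.0
```

Call:
move_arm([
  [0,0,0,0,0,0,0.7],
  [0,0,0,0,0,0,0.85],
  [0,0,0,0,0,0,0.85],
  [0,0,-4,0,0,0,0.85],
  [0,0,-20,0,0,0,0.85],
  [0,0,-40,0,0,0,0.9],
  [0,0,-40,0,0,0,1],
  [0,0,-30,0,0,0,1],
  [0,0,0,0,0,0,1],
  [0,0,0,0,0,0,1],
])

```text
time: 31.2
tool_pos: [0.5056, -0.1069, 0.1638]
tool_rot: [0.001, -3.141, -0.0]
contact_force: [0.6, -0.5, 0.6]
gripper_width: 0.088
gripper_force: 0.0
```

```bash
python3 -c "
from h import *
case('w12',.506,-.107,.04,.055,.02)"
```

```text
[ 0.5053 -0.1069  0.1634] 0.08748037191632456
1170 [array([ 0.505 , -0.1075]), np.float64(0.0169)]
```

View pics/w12.png

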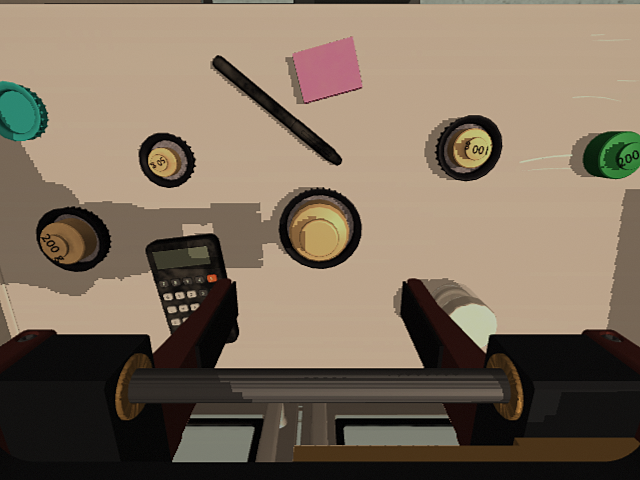

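All four weights are seated: 500 g at (320,232), 100 g at (470,148), 50 g at (166,160) and 200 g at (73,240). The gripper is clear of everything and the jar has not moved.

```bash
python3 -c "
from plant import env
print(env.finish_job())"
```

```text
the job is handed in; nothing more can be done
None
```

All four weights were lifted off the scale from the top down and set in the cases of their own size, each sitting flat in the last images; the jar looked unmoved, and I handed the job in at about 31 s (no verdict was returned).

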